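# Put the microscope's optics away in their rests

## Task

Put the four optical parts lying about the bench away, each in the white rest whose recess has its outline: the eyepiece in the large round one, the objective in the small round one, the filter cube in the square one with its sides lined up with the recess, the slider in the long one, each sitting flat on the felt and the same way up as it is now. Set them down, do not drop them or tip them over, and leave the sample dish and the oil bottle where they stand.

Things in the scene. Friction and masses are not known exactly. Their poses are not given: they have to be found in the camera images.
- eyepiece: Microscope eyepiece standing upright, 62 mm tall: a black rubber eyecup below (round, 46 mm across, up to 22 mm height), a bright steel tube above (30 mm across, from 22 to 62 mm height; grip it there). About 0.12 kg. Origin: centre of the underside, z up along its axis. At the start it stands on the bench (z = 0).
- objective: Microscope objective standing upright, 48 mm tall: a steel barrel 28 mm across up to 30 mm height (grip it there), with a black ring near its top and a steel nose above that tapers from 27 to 12 mm. About 0.13 kg. Origin: centre of the underside, z up along its axis. At the start it stands on the bench (z = 0).
- filter_cube: Grey plastic filter cube, 40 x 40 mm and 38 mm tall, with a round amber glass window in the top. About 0.09 kg. Origin: centre of the underside; x and y along its sides, z up. At the start it stands on the bench (z = 0).
- slider: Flat prism slider lying on the bench, 100 mm long along its x, 28 mm wide along its y, 16 mm thick: an aluminium bar from x = -50 to +34 mm with a small round window, and a black knob, 14 mm across, from x = +34 to +50 mm. 0.11 kg. Origin: underside, at the middle of the 100 mm; grip the bar there across its 28 mm width. At the start it stands on the bench (z = 0).
- round_rest_big: Fixed white plastic rest, 74 x 74 mm and 6 mm high, with a round recess 62 mm across lined with dark grey felt; the recess floor lies 2 mm above the bench (4 mm deep). Place of the eyepiece. Origin: on the bench under the centre of the recess, z up.
- round_rest_small: Fixed white plastic rest, 56 x 56 mm and 6 mm high, with a round recess 44 mm across lined with dark grey felt; floor 2 mm above the bench. Place of the objective. Origin: on the bench under the centre of the recess, z up.
- square_rest: Fixed white plastic rest, 68 x 68 mm and 6 mm high, with a square recess 56 x 56 mm lined with dark grey felt; floor 2 mm above the bench. Place of the filter cube. Origin: on the bench under the centre of the recess; x and y along its sides.
- long_rest: Fixed white plastic rest, 128 x 56 mm and 6 mm high, with a long recess 116 mm (along its x) x 44 mm (along its y) lined with dark grey felt; floor 2 mm above the bench. Place of the slider, either way round. Origin: on the bench under the centre of the recess.
- dish: Closed pale plastic sample dish, 63 mm across and 14 mm high, loose; to be left where it is. Origin: centre of the underside.
- oil_bottle: Small amber bottle with a white cap, 28 mm across and 62 mm tall, loose; to be left where it is. Origin: centre of the underside.
There are look-alikes about, which are no part of the job. Several things have the shape of the eyepiece; the one meant has the colours described above. Leave any purple look-alike of the round_rest_big alone.

How it is judged:
By the outcome, as a careful person would: the job done as asked, in the order asked, and still so for the second after the job is handed in, with the robot touching nothing.
It also fails if it takes over 109 s, if anything falls off the work surface, if the arm or the gripper's body presses on something with over 40 N, if the wrist force passes 120 N, or if a joint passes its speed limit or range.

## Robot

A 6-joint arm with a two-finger parallel gripper is mounted at the origin on the work surface. World frame = base frame: x ahead of the robot, y to its left, z up, the work surface at z = 0. Lengths are in m, angles in rad, forces in N, time in s.
With the tool pointing down it reaches from about 0.25 to 0.775 m from the base axis. Payload 4 kg.
Tool frame: the origin (TCP) lies midway between the tips of the shut fingers; the grasp point (between the pads) lies 19 mm behind it; z points along the fingers, y is the direction in which the jaws open and shut (so a half turn about z gives the same grasp; the last joint's range is limited). The gripper opens to 85 mm and grips with 20 to 120 N. Pads are 22 mm wide; open, the fingers measure 114 mm over their backs; the gripper's body (76 mm by 85 mm) begins 54 mm behind the grasp point. The pads swing forward as they close: fully open they stand 13 mm farther back than shut.
Start: joints at [1.12, 0.087, 1.371, -0, 1.684, -0.103], TCP at [0.187, 0.517, 0.194] pointing down, gripper open.
Joint ranges: [-3.1, 3.1], [-0.76, 2.03], [0.27, 2.55], [-1.08, 4.22], [0.17, 2.65], [-2.57, 2.57]. Speed limits (rad/s): [2.79, 2.79, 3.14, 3.14, 3.14, 3.14].

## Interface

Orientations are given as a unit quaternion [x, y, z, w].
In Python, from bench import readout, get_image, camera_model, env gives the robot as it stands. The module is installed in compiled form; this text tells all that it offers.
- The arm moves only by the shell command python3 -m jog 'ROWS' [FORCE]. ROWS is JSON, one flat list of numbers, 7 for each row, row after row: the turn, a rotation vector about the world's x, y, z in degrees, then the shift along the world's x, y, z in mm, then the opening, from 0 (shut) to 1 (fully open). A call has 1 to 20 rows; each row shifts and turns the commanded pose from where the row before left it; what a row does not reach is not made up. A row lasts 1/8 s, in which the tool goes at most 62.5 mm and 10.7 degrees, less where a joint would pass 70% of its speed; a pose out of reach is approached as far as the arm can. A call with a gripper value outside its range is refused whole. The fingers move at their own pace and stop on an object; FORCE is the grip in N (left out, the last holds). Time passes only in rows, so rows that do not move let the fingers close. It gives the time, the measured TCP pose, the force and the opening at its end, in the units of the state.
- readout.get_obs(): the state, without advancing time (a new reading comes with each control period).
- get_image(name): name is "scene" or "top" or "wrist"; returns the picture (400x640x3 uint8, blue, green, red); there is no depth.
- camera_model(name): a dict with "fov_y" (degrees; the focal length in pixels is half the picture's height over the tangent of half this angle, whatever the lens; pixels are square), "cx", "cy" (the principal point, pixels), "origin" and "attitude" of the camera in the world. Camera axes: x right, y down, z forward; pixel columns grow to the right and rows downward; lengths in m; the calibration is good to about 2 mm. A picture is of the moment at which its call begins: read the wrist's pose just before it. camera_model takes no time and is no camera call; for the wrist camera it gives the pose at the moment of the call.
- env.sign_off(): hands the job in, once; it reports no verdict.
The state is a dict: "time_s": time; "joints": joint angles; "joint_vel": joint speeds; "effort": joint torques, N m; "position": TCP position; "ee_rot": TCP orientation; "wrist_force": force on the tool from outside, world axes, zero at the start; "wrist_torque": the same for the moment, N m; "width": finger opening in m.
Only numpy, scipy, OpenCV 4.12 (cv2) and the standard library are available. Lean on these libraries where they do the work, as an engineer would, in place of code of your own. Each camera call takes 0.05 s, during which the arm holds its last target. There are 200 camera calls.

## Working session

There is one attempt and no reset: what is moved stays moved. The work goes in short steps, Python scripts to look and compute and a shell command to move; the robot and the scene stay as the last step left them, time stands still between calls to the robot, and variables do not carry over. Pictures are saved under pics/ and viewed, about 12 in all and at most 16, crops included, and the job is handed in when it is done.

```bash
mkdir -p pics
cat > h.py <<'E'
import numpy as np, cv2
from bench import readout, get_image, camera_model, env
from scipy.spatial.transform import Rotation as R
def shot(name,f):
    m=camera_model(name); im=get_image(name); cv2.imwrite('pics/'+f,im); return m,im
def rot(m):
    a=np.array(m['attitude'],float); return a if a.shape==(3,3) else R.from_quat(a).as_matrix()
def w(m,u,v,z=0.):
    f=200/np.tan(np.radians(m['fov_y'])/2); d=rot(m)@np.array([(u-m['cx'])/f,(v-m['cy'])/f,1]); o=np.array(m['origin'])
    return (o+d*(z-o[2])/d[2])[:2]
def px(m,p):
    f=200/np.tan(np.radians(m['fov_y'])/2); c=rot(m).T@(np.array(p)-m['origin']); return c[:2]/c[2]*f+[m['cx'],m['cy']]
E
python3 - <<'E'
from h import *
for n in('top','scene'):
    m,im=shot(n,n+'0.png'); print(m)
print(readout.get_obs())
E
```

```text
{'fov_y': 50.37571243304713, 'cx': 317.52861260822806, 'cy': 202.8925738089914, 'origin': array([3.81369015e-01, 3.17880848e-04, 9.84011600e-01]), 'attitude': array([ 0.70819579, -0.70308247,  0.0504277 , -0.03988492])}
{'fov_y': 44.808011420786976, 'cx': 312.7048130554511, 'cy': 192.84916295166263, 'origin': array([1.25387707, 0.11965899, 1.01067449]), 'attitude': array([ 0.59506575,  0.73515939, -0.24826795, -0.20928558])}
{'time_s': 0.1, 'joints': array([ 1.11991828e+00,  8.79040432e-02,  1.37211464e+00, -1.59827586e-05,
        1.68361198e+00, -1.03091997e-01]), 'joint_vel': array([-0.00054671, -0.00077399, -0.00292908, -0.00315255,  0.00086934,
       -0.00074733]), 'effort': array([ 2.13190127e-03, -3.53015935e+01, -3.14218283e+01, -2.24439339e-05,
        7.91636005e-03, -5.91513057e-06]), 'position': array([0.18722311, 0.51658998, 0.19243788]), 'ee_rot': array([ 1.73018750e-01,  9.84918004e-01, -9.82334312e-04, -2.71014452e-04]), 'wrist_force': array([ 0.2101424 , -0.90389753, -0.79758215]), 'wrist_torque': array([0.00595741, 0.02812332, 0.00243856]), 'width': 0.08528700186297535}
```

View pics/top0.png

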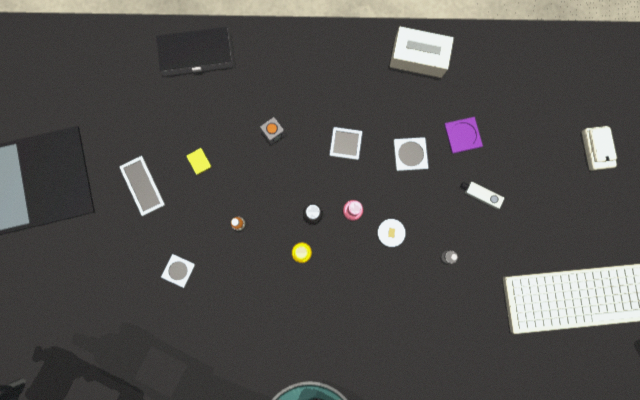

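View pics/scene0.png

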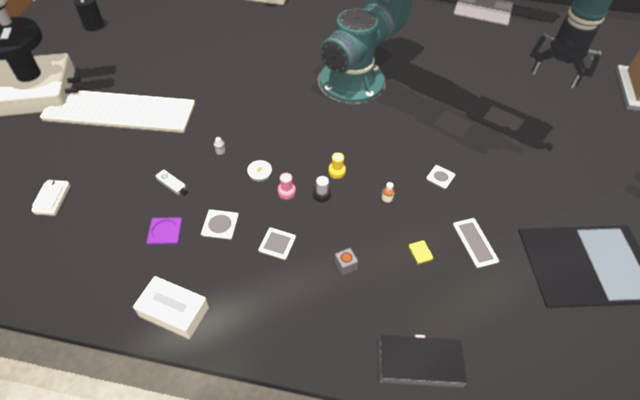

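The top view shows the eyepiece near (313,213), objective (450,257), cube (271,130) and slider (485,195). The rests are big (411,154), small (178,271), square (346,143) and long (142,186). I'll enlarge it to read these more closely.

Run:
```python
import cv2
im=cv2.imread('pics/top0.png')
def c(x,y,wd,h):
    a=cv2.resize(im[y:y+h,x:x+wd],None,fx=4,fy=4,interpolation=cv2.INTER_CUBIC)
    for i in range(0,wd,20):
        cv2.putText(a,str(x+i),(i*4,10),0,.35,(0,255,255),1); cv2.line(a,(i*4,12),(i*4,h*4),(90,90,0),1)
    for i in range(0,h,20):
        cv2.putText(a,str(y+i),(0,i*4+10),0,.35,(0,255,255),1);cv2.line(a,(0,i*4),(wd*4,i*4),(90,90,0),1)
    return a
cv2.imwrite('pics/c1.png',c(340,110,180,150)); cv2.imwrite('pics/c2.png',c(110,110,200,150)); 
cv2.imwrite('pics/c3.png',cv2.hconcat([c(150,240,60,60),c(240,190,100,60)]))
```

```text
(no output)
```

View pics/c1.png

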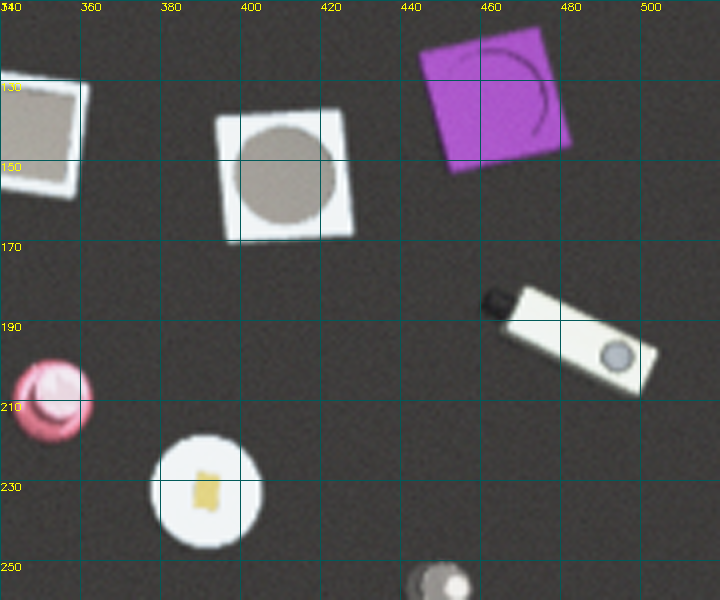

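View pics/c2.png

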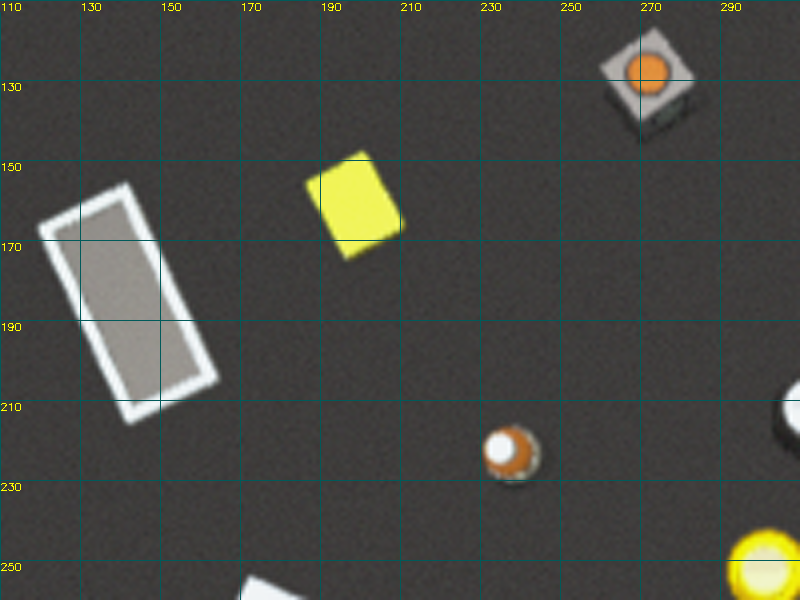

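The crops show the slider's bar corners at full-frame (472,182),(504,198),(500,209),(466,193), with the knob on the left. The cube's top corners are at (274,117),(283,130),(270,141),(260,127). White outlines are easy to fit with code, so I'll use it for those and view the remaining parts.

Run:
```python
import cv2
im=cv2.imread('pics/top0.png')
def c(x,y,wd,h,s=6):
    a=cv2.resize(im[y:y+h,x:x+wd],None,fx=s,fy=s,interpolation=cv2.INTER_CUBIC)
    for i in range(0,wd,10):
        cv2.putText(a,str(x+i),(i*s,10),0,.35,(0,255,255),1); cv2.line(a,(i*s,12),(i*s,h*s),(90,90,0),1)
    for i in range(0,h,10):
        cv2.putText(a,str(y+i),(0,i*s+10),0,.35,(0,255,255),1);cv2.line(a,(0,i*s),(wd*s,i*s),(90,90,0),1)
    return a
cv2.imwrite('pics/c4.png',cv2.vconcat([cv2.hconcat([c(155,250,60,45),c(290,190,70,45)]),cv2.hconcat([c(430,235,60,45),c(325,120,70,45)])]))
from h import *
m=camera_model('top')
def rect(x,y,wd,h,z,t=150):
    sc=cv2.resize(im[y:y+h,x:x+wd],None,fx=8,fy=8,interpolation=cv2.INTER_CUBIC)
    k=(cv2.cvtColor(sc,6)>t).astype('u1')
    cs,_=cv2.findContours(k,0,1); cc=max(cs,key=cv2.contourArea)
    b=(cv2.boxPoints(cv2.minAreaRect(cc))+.5)/8-.5+[x,y]
    P=np.array([w(m,*p,z) for p in b]); e=np.diff(P[[0,1,2]],axis=0)
    print(np.round(P.mean(0)*1e3,1),'len',np.round(np.linalg.norm(e,axis=1)*1e3,1),'ang',np.round(np.degrees(np.arctan2(e[:,1],e[:,0])),1))
print('big');rect(388,130,50,50,.006)
print('small');rect(155,250,50,45,.006)
print('sq');rect(325,120,45,45,.006)
print('long');rect(110,150,60,70,.006,120)
print('slider bar');rect(455,175,60,40,.016)
print('cube top');rect(255,112,35,40,.038,85)
```

```text
big
[ 626.9 -233.1] len [78.2 77.3] ang [ -85.7 -178. ]
small
[350.9 301.7] len [59.2 58.5] ang [ -23.5 -115. ]
sq
[651.  -79.4] len [71.1 70.6] ang [ -7.8 -97.8]
long
[545.1 394.5] len [ 60.3 133.5] ang [ -63.3 -152.9]
slider bar
[ 528.4 -401.4] len [30.  85.6] ang [ -27.7 -116.4]
cube top
[675.  93.] len [43.  43.2] ang [ -52.  -143.8]
```

View pics/c4.png

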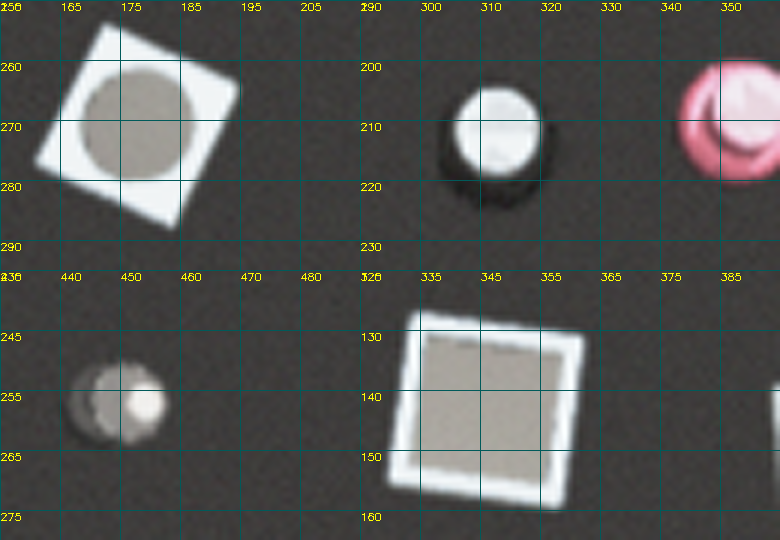

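The last crop puts the eyepiece tube top at (312.8,211.8) and the objective nose at (454.2,257). The square rest spans (325–362, 127–159), and the small rest's recess centre is at (178,270).

Run:
```python
from h import *
m=camera_model('top'); s=camera_model('scene')
r=lambda a:np.round(np.array(a)*1e3,1)
print('eye top',r(w(m,312.8,211.8,.062)),'obj',r(w(m,454.2,257,.048)),'bottle',r(w(m,234.7,222,.062)),'dish',r(w(m,391.5,232.7,.014)))
print('scene: eye',r(w(s,322,181,.062)),'obj',r(w(s,219,139.5,.048)),'big',r(w(s,220,224,.006)),'sq',r(w(s,277.5,243.5,.006)),'small',r(w(s,441,176.5,.006)),'long',r(w(s,476,242.5,.006)))
c=camera_model('wrist');print(c,rot(c))
```

```text
eye top [480.3  -2.9] obj [ 384.5 -314. ] bottle [456.7 166.2] dish [ 438.8 -183.3]
scene: eye [486.6  -4.5] obj [ 391.5 -310.6] big [ 631.6 -233.6] sq [656.5 -79.6] small [356.9 299.8] long [551.2 393.1]
{'fov_y': 71.21715869691745, 'cx': 317.4586027529661, 'cy': 199.50146412665077, 'origin': array([0.11111496, 0.54520625, 0.37301846]), 'attitude': array([0.8083176 , 0.56690745, 0.09056774, 0.13052232])} [[ 0.34082685  0.89284033  0.29440314]
 [ 0.94012477 -0.32315973 -0.10831993]
 [-0.00157316  0.31369403 -0.94952282]]
```

```bash
python3 -m jog '[0,0,-2.5,25,-43,-4,1, 0,0,-2.5,25,-43,-4,1, 0,0,-2.5,25,-43,-4,1, 0,0,-2.5,25,-43,-4,1, 0,0,-2.5,25,-43,-4,1, 0,0,-2.5,25,-43,-4,1, 0,0,-2.5,25,-43,-4,1, 0,0,-2.5,25,-43,-4,1, 0,0,-2.5,25,-43,-4,1, 0,0,-2.5,25,-43,-4,1, 0,0,-2.5,25,-43,-4,1, 0,0,-2.5,21,-46,-4,1, 0,0,0,0,0,0,1]' 40
python3 - <<'E'
from h import *
m,im=shot('wrist','w1.png')
r=lambda a:np.round(np.array(a)*1e3,1)
print(px(m,[.483,-.003,.062]),px(m,[.629,-.233,.006]),px(m,[.653,-.0795,.006]))
E
```

```text
time_s: 1.72
position: [0.4836, -0.0047, 0.1442]
ee_rot: [0.424, 0.905, -0.001, -0.001]
wrist_force: [-0.8, 1.0, 0.8]
width: 0.0857
[317.95450333 192.89140672] [294.17824833 357.08138466] [377.93410474 298.87465461]
```

View pics/w1.png

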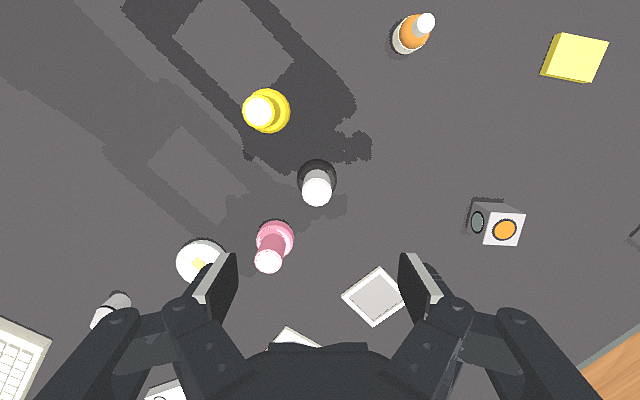

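The wrist view shows the eyepiece tube top at (316.5,191.5), the square rest at about (376,296) and the cube's window centre at (505,230).

Run:
```python
from h import *
m=camera_model('wrist'); r=lambda a:np.round(np.array(a)*1e3,1)
print('eye',r(w(m,316.5,191.5,.062)),'base',r(w(m,317,179,.022)),'cube',r(w(m,505,230,.038)),'sq',r(w(m,376,296,.004)))
im=cv2.imread('pics/w1.png'); a=cv2.resize(im[150:330,220:560],None,fx=2.2,fy=2.2,interpolation=2)
g=cv2.cvtColor(im[170:215,295:340],6); k=(cv2.resize(g,None,fx=8,fy=8)>190).astype('u1'); cs,_=cv2.findContours(k,0,1)
c=max(cs,key=cv2.contourArea);(x,y),rr=cv2.minEnclosingCircle(c);print(x/8+295,y/8+170,rr/8)
print(r(readout.get_obs()['position']))
```

```text
eye [480.6  -1.1] base [479.2   1.2] cube [676.1  94.6] sq [649.  -76.5]
316.76626777648926 191.93154525756836 15.23920726776123
[483.2  -2.9 144.5]
```

```bash
python3 -m jog '[0,0,0,-3,1.5,-40,1, 0,0,0,0,0,-40,1, 0,0,0,0,0,-25,1, 0,0,0,0,0,-9,1, 0,0,0,0,0,0,0.3, 0,0,0,0,0,0,0.2, 0,0,0,0,0,0,0.2, 0,0,0,0,0,0,0.2, 0,0,0,0,0,0,0.2, 0,0,0,0,0,0,0.2]' 40
```

```text
time_s: 3.02
position: [0.4805, -0.0005, 0.0316]
ee_rot: [0.422, 0.907, 0.0, 0.0]
wrist_force: [0.3, -0.9, -0.4]
width: 0.0169
```

Width 17 mm is the commanded opening, narrower than the tube, so the grasp is suspect. I'll look.

Run:
```python
from h import *
m,im=shot('wrist','w2.png')
m,im=shot('scene','s2.png'); a=cv2.resize(im[110:240,230:420],None,fx=3,fy=3)
b=cv2.resize(cv2.imread('pics/w2.png'),None,fx=.5,fy=.5)
o=np.zeros((600,570,3),'u1');o[:390]=a;o[400:600,:320]=b;cv2.imwrite('pics/m2.png',o)
print(readout.get_obs()['width'])
```

```text
0.017339132371131705
```

View pics/m2.png

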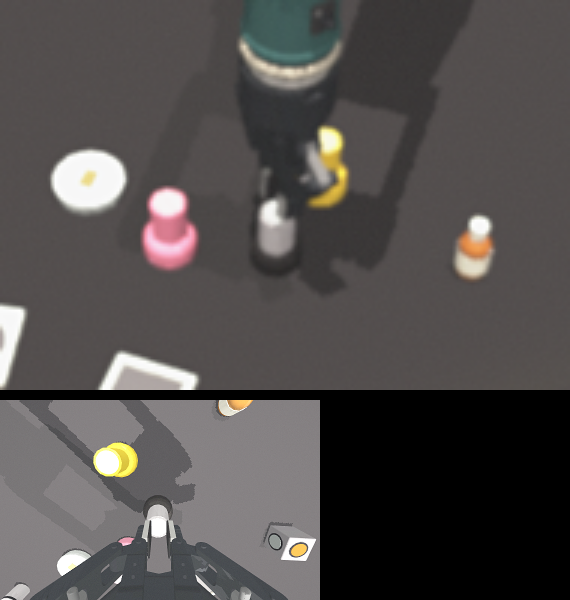

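Run:
```python
from h import *
m=camera_model('wrist'); s=camera_model('scene'); p=readout.get_obs()['position'];print(p, m['origin'])
for z in(0,.019,.031): print('wrist',px(m,p+[0,0,z]),'scene',px(s,p+[0,0,z]))
print('tube top px',px(m,[.4805,-.0005,.062]),px(s,[.4805,-.0005,.062]))
im=cv2.imread('pics/w2.png');cv2.imwrite('pics/m3.png',cv2.resize(im[180:380,220:420],None,fx=3,fy=3,interpolation=2))
```

```text
[ 4.80427087e-01 -4.45753708e-04  3.14963817e-02] [0.4280882  0.06207653 0.21208732]
wrist [317.10646531 228.95460455] scene [323.69079422 186.94117075]
wrist [317.08045788 241.21975183] scene [323.91498712 182.29780686]
wrist [317.06114754 250.32653847] scene [324.05940176 179.30676789]
tube top px [317.0967518  250.05654171] [324.02689531 179.44957716]
```

View pics/m3.png

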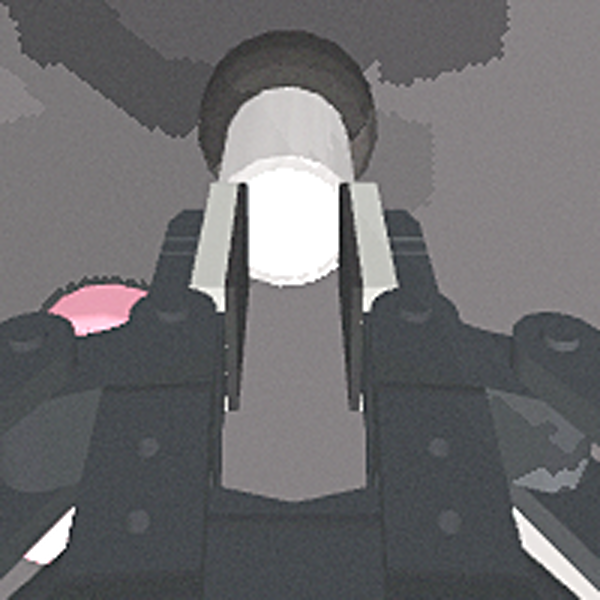

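The fingers are in fact around the tube, with its white top between the pads. The width reading doesn't match the 30 mm tube. I'll command full shut and see whether it stalls there.

```bash
python3 -m jog '[0,0,0,0,0,0,0, 0,0,0,0,0,0,0, 0,0,0,0,0,0,0, 0,0,0,0,0,0,0]' 40;  python3 -m jog '[0,0,0,0,0,8,0, 0,0,0,0,0,12,0, 0,0,0,0,0,20,0]';python3 - <<'E'
from h import *
m,im=shot('wrist','w4.png');cv2.imwrite('pics/m4.png',im[130:400,170:470])
E
```

```text
time_s: 3.62
position: [0.4805, -0.0004, 0.0315]
ee_rot: [0.422, 0.907, 0.0, -0.0]
wrist_force: [-0.0, 0.4, -0.3]
width: 0.0001
time_s: 4.0
position: [0.4802, -0.0004, 0.0723]
ee_rot: [0.422, 0.907, -0.0, -0.0]
wrist_force: [-0.1, -1.2, -0.3]
width: 0.0
```

View pics/m4.png

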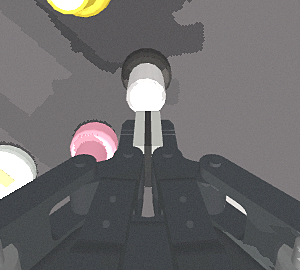

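The fingers shut completely and the tube didn't move, so the grasp missed. In the wrist view the tips appear at row ~240, where the reported TCP would project to ~229 with the pad front at ~212. The real tips seem to sit higher than reported, so I'll check that in the scene camera.

Run:
```python
from h import *
s,im=shot('scene','s5.png'); t,im2=shot('top','t5.png'); p=readout.get_obs()['position']; m=camera_model('wrist');o=readout.get_obs()
a=cv2.resize(im[100:210,270:370],None,fx=5,fy=5,interpolation=2); b=cv2.resize(im2[150:260,270:330],None,fx=5,fy=5,interpolation=2)
for z,c in((0,(0,0,255)),(.02,(0,255,0)),(.04,(255,255,0))):
    q=(px(s,p+[0,0,z])-[270,100])*5; cv2.circle(a,tuple(int(x) for x in q),3,c,-1)
    q=(px(t,p+[0,0,z])-[270,150])*5; cv2.circle(b,tuple(int(x) for x in q),3,c,-1)
cv2.imwrite('pics/m5.png',cv2.hconcat([a,b]))
Rt=R.from_quat(o['ee_rot']).as_matrix(); print('cam in tool',Rt.T@(m['origin']-p), '\n',Rt.T@rot(m)); print(o['joints'])
```

```text
cam in tool [ 0.08155536  0.00018992 -0.18059139] 
 [[-4.18916125e-05 -9.49506964e-01 -3.13745954e-01]
 [ 9.99999950e-01 -1.38327709e-04  2.85108098e-04]
 [-3.14111883e-04 -3.13745926e-01  9.49506922e-01]]
[-1.18959827e-01 -1.16176506e-02  1.71403321e+00  7.24535210e-05
  1.43482153e+00 -8.18427024e-01]
```

View pics/m5.png

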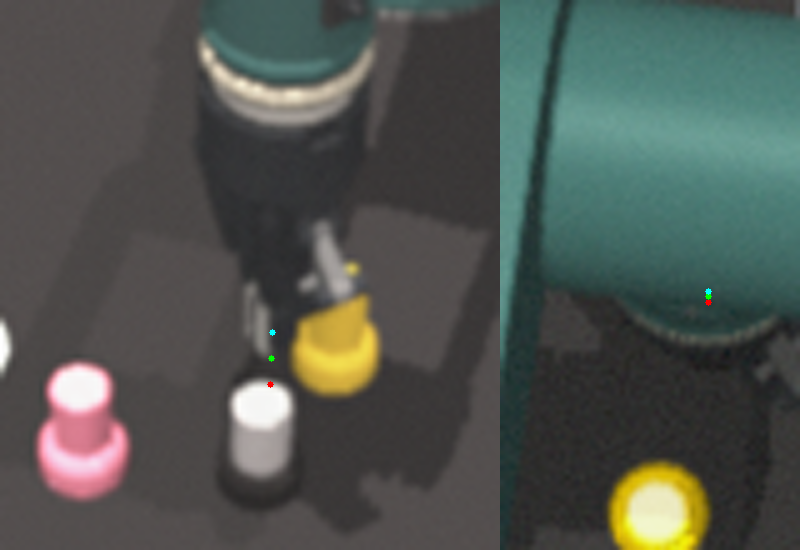

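The scene view suggests the real tips are ~20–35 mm above the reported TCP. A light touch on clear bench with shut fingers will settle it.

```bash
python3 -m jog '[0,0,0,10,5,50,0, 0,0,0,45,20,0,0, 0,0,0,45,20,0,0, 0,0,0,0,0,-45,0, 0,0,0,0,0,-45,0,0,0,0,0,0,-18,0,0,0,0,0,0,-4,0,0,0,0,0,0,0,0]'; python3 -m jog '[0,0,0,0,0,-4,0,0,0,0,0,0,0,0]' | grep -E 'pos|force';python3 -m jog '[0,0,0,0,0,-4,0,0,0,0,0,0,0,0]' | grep -E 'pos|force'
```

```text
time_s: 5.15
position: [0.5816, 0.0445, 0.0111]
ee_rot: [0.422, 0.907, 0.001, 0.001]
wrist_force: [-0.4, -0.3, 0.3]
width: 0.0
position: [0.5811, 0.0445, 0.0066]
wrist_force: [-0.1, -0.3, -0.8]
position: [0.5801, 0.0446, 0.0012]
wrist_force: [0.3, 0.2, -0.0]
```

```bash
for i in 1; do python3 -m jog '[0,0,0,0,0,-4,0,0,0,0,0,0,0,0]' | grep -E 'pos|force';python3 -m jog '[0,0,0,0,0,-4,0,0,0,0,0,0,0,0]' | grep -E 'pos|force'; python3 -m jog '[0,0,0,0,0,-3,0,0,0,0,0,0,0,0]' | grep -E 'pos|force'; done
python3 - <<'E'
from h import *
m,im=shot('wrist','w6.png'); s,i2=shot('scene','s6.png'); p=readout.get_obs()['position']
a=cv2.resize(im[170:370,230:410],None,fx=2.4,fy=2.4,interpolation=2); q=px(s,p).astype(int); print(px(m,p),q)
b=cv2.resize(i2[q[1]-60:q[1]+20,q[0]-35:q[0]+35],None,fx=5,fy=5,interpolation=2); o=np.zeros((480,790,3),'u1'); o[:480,:432]=a; o[:400,435:785]=b; cv2.imwrite('pics/m6.png',o)
E
```

```text
position: [0.58, 0.0446, -0.0031]
wrist_force: [-0.5, -0.1, 0.5]
position: [0.5801, 0.0446, -0.007]
wrist_force: [1.1, -0.0, 0.3]
position: [0.5802, 0.0446, -0.0098]
wrist_force: [0.7, 0.8, 0.0]
[317.36987531 229.38417217] [333 230]
```

View pics/m6.png

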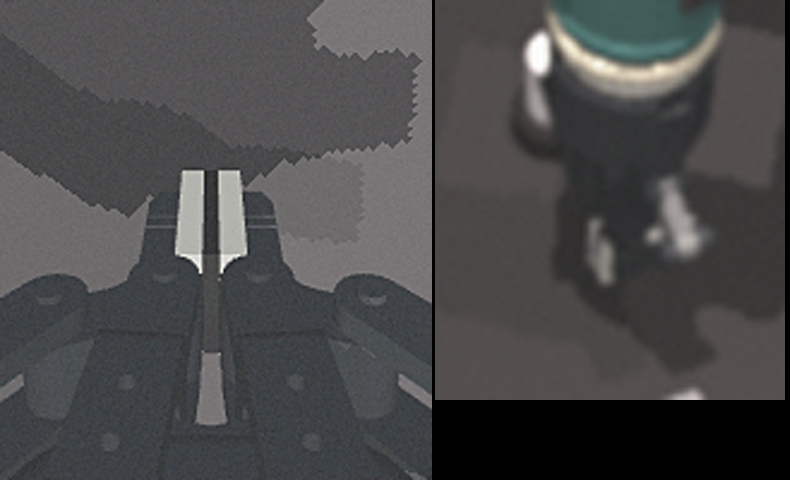

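The view shows the tips still slightly above the bench at reported z = −10 mm, so the offset is real. I'll keep going down in small steps until contact.

```bash
python3 -m jog '[0,0,0,0,0,-3,0,0,0,0,0,0,0,0]' | grep -E 'pos|force';python3 -m jog '[0,0,0,0,0,-3,0,0,0,0,0,0,0,0]' | grep -E 'pos|force'; python3 -m jog '[0,0,0,0,0,-2,0,0,0,0,0,0,0,0]' | grep -E 'pos|force'
```

```text
position: [0.5802, 0.0446, -0.0128]
wrist_force: [-0.7, -0.2, 0.1]
position: [0.5802, 0.0446, -0.0158]
wrist_force: [-0.4, -0.1, 0.3]
position: [0.5803, 0.0446, -0.0177]
wrist_force: [-0.3, -0.1, -0.2]
```

```bash
python3 -m jog '[0,0,0,0,0,-2,0,0,0,0,0,0,0,0]' | grep -E 'pos|force';python3 -m jog '[0,0,0,0,0,-2,0,0,0,0,0,0,0,0]' | grep -E 'pos|force'
```

```text
position: [0.5803, 0.0446, -0.0197]
wrist_force: [-0.8, -0.1, -0.6]
position: [0.5803, 0.0446, -0.0217]
wrist_force: [-0.2, 0.8, -0.5]
```

```bash
python3 -m jog '[0,0,0,0,0,-2,0,0,0,0,0,0,0,0]' | grep -E 'pos|force';python3 -m jog '[0,0,0,0,0,-2,0,0,0,0,0,0,0,0]' | grep -E 'pos|force'; python3 -m jog '[0,0,0,0,0,-2,0,0,0,0,0,0,0,0]' | grep -E 'time|pos|force'
```

```text
position: [0.5803, 0.0446, -0.0237]
wrist_force: [0.1, 1.0, 0.2]
position: [0.5803, 0.0446, -0.0257]
wrist_force: [-0.5, -0.5, 0.2]
time_s: 8.5
position: [0.5803, 0.0446, -0.0277]
wrist_force: [0.3, 0.5, -0.1]
```

```bash
python3 -m jog '[0,0,0,0,0,-2,0,0,0,0,0,0,0,0]' | grep -E 'pos|force';python3 -m jog '[0,0,0,0,0,-2,0,0,0,0,0,0,0,0]' | grep -E 'pos|force'
```

```text
position: [0.5803, 0.0446, -0.0297]
wrist_force: [-0.2, -0.1, 0.8]
position: [0.5803, 0.0446, -0.0317]
wrist_force: [-0.3, 0.2, -0.1]
```

```bash
python3 -m jog '[0,0,0,0,0,-2,0,0,0,0,0,0,0,0]' | grep -E 'pos|force';python3 -m jog '[0,0,0,0,0,-2,0,0,0,0,0,0,0,0]' | grep -E 'pos|force'
```

```text
position: [0.5803, 0.0446, -0.0337]
wrist_force: [0.0, 0.6, -0.5]
position: [0.5803, 0.0446, -0.0357]
wrist_force: [-0.4, 0.1, 0.2]
```

```bash
python3 -m jog '[0,0,0,0,0,-2,0,0,0,0,0,0,0,0]' | grep -E 'pos|force';python3 -m jog '[0,0,0,0,0,-2,0,0,0,0,0,0,0,0]' | grep -E 'time|pos|force'
python3 - <<'E'
from h import *
m,im=shot('wrist','w7.png'); s,i2=shot('scene','s7.png'); p=readout.get_obs()['position']
q=px(s,p).astype(int)
b=cv2.resize(i2[q[1]-70:q[1]+20,q[0]-40:q[0]+40],None,fx=6,fy=6,interpolation=2)
b=np.clip(b.astype(float)*1.8,0,255).astype('u1'); cv2.imwrite('pics/m7.png',b); print(q,px(s,[*p[:2],0]))
E
```

```text
position: [0.5804, 0.0446, -0.0375]
wrist_force: [0.3, 0.3, 0.2]
time_s: 10.0
position: [0.5806, 0.0446, -0.0377]
wrist_force: [-3.8, 0.2, 8.0]
[332 236] [333.35569556 228.42814178]
```

Contact at reported z = −37.6 mm (8 N), so the tips really sit 37.6 mm behind the reported TCP. Next I'll check for a sideways offset using the wrist-view tip pixels.

```bash
python3 -m jog '[0,0,0,0,0,8,0.1,0,0,0,0,0,50,1,0,0,0,0,0,50,1]' | grep -E 'pos|force'
python3 - <<'E'
from h import *
m=camera_model('wrist'); o=readout.get_obs(); p=o['position']; Rt=R.from_quat(o['ee_rot']).as_matrix(); print('toolx',Rt[:,0])
for a in(-.011,0,.011): print(a,[px(m,p+Rt@[a,b,-.0376]) for b in (-.01,0,.01)])
E
```

```text
position: [0.5798, 0.0446, 0.0691]
wrist_force: [0.7, -0.7, -0.1]
toolx [-0.64371446  0.76526492  0.00114025]
-0.011 [array([300.11604852, 272.4262108 ]), array([317.0629455 , 272.42369661]), array([334.0092389 , 272.42118252])]
0 [array([299.74558007, 255.90678963]), array([317.05493945, 255.90452214]), array([334.36366915, 255.90225474])]
0.011 [array([299.35891801, 238.66528577]), array([317.04658344, 238.66328919]), array([334.73359136, 238.66129269])]
```

The offset is purely along the tool: true tip z = reported z + 37.6 mm. I'll redo the eyepiece grasp with that correction.

```bash
python3 -m jog '[0,0,0,-50,-23,0,1,0,0,0,-49.5,-23.5,0,1,0,0,0,0,0,0,1,0,0,0,0,0,-30,1,0,0,0,0,0,-30,1,0,0,0,0,0,-15,1,0,0,0,0,0,-4,1,0,0,0,0,0,0,0.3,0,0,0,0,0,0,0.1,0,0,0,0,0,0,0.1,0,0,0,0,0,0,0,0,0,0,0,0,0,0,0,0,0,0,0,0,0]' 40
```

```text
time_s: 12.1
position: [0.4818, -0.0021, -0.0094]
ee_rot: [0.422, 0.907, 0.0, 0.001]
wrist_force: [-0.4, 0.6, 5.8]
width: 0.0291
```

Grasp is firm: width 29 mm on the 30 mm tube. Carry it to the large round rest.

```bash
python3 -m jog '[0,0,0,0,0,20,0,0,0,0,0,0,40,0,0,0,0,0,0,30,0,0,0,0,24.3,-38.5,0,0,0,0,0,24.3,-38.5,0,0,0,0,0,24.3,-38.5,0,0,0,0,0,24.3,-38.5,0,0,0,0,0,24.3,-38.5,0,0,0,0,0,24,-38.5,0,0,0,0,0,0,0,0,0,0,0,0,0,0,0,0]';python3 - <<'E'
from h import *
m,im=shot('wrist','w8.png'); p=readout.get_obs()['position']
print(p,px(m,[.627,-.233,.002]))
cv2.imwrite('pics/m8.png',im)
E
```

```text
time_s: 13.48
position: [0.6256, -0.2322, 0.078]
ee_rot: [0.422, 0.907, 0.0, -0.002]
wrist_force: [0.4, -0.1, -1.9]
width: 0.029
[ 0.62568695 -0.23182489  0.0785308 ] [317.83717364 198.06106847]
```

View pics/m8.png

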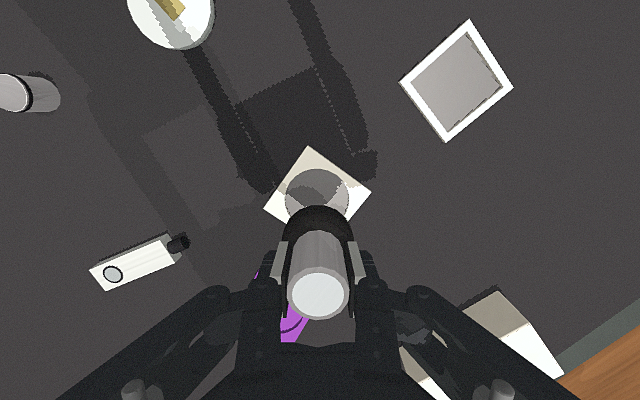

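The wrist view shows the big rest's corners at (263,209) and (371,190), so its centre is (317,199.5). I predicted (318,198), which agrees to ~1.5 mm. Set down.

```bash
python3 -m jog '[0,0,0,0.8,-0.8,-40,0,0,0,0,0,0,-28,0,0,0,0,0,0,-11,0,0,0,0,0,0,-4,0,0,0,0,0,0,-2,0,0,0,0,0,0,0,0]'
python3 - <<'E'
from h import *
m=camera_model('wrist')
im=cv2.imread('pics/w8.png')
E
```

```text
time_s: 14.28
position: [0.6281, -0.234, -0.004]
ee_rot: [0.422, 0.907, 0.0, 0.001]
wrist_force: [0.7, 0.1, -1.3]
width: 0.029
```

```bash
python3 -m jog '[0,0,0,0,0,-2,0,0,0,0,0,0,-0.7,0,0,0,0,0,0,0,0]'|grep -E "pos|force"; python3 -m jog '[0,0,0,0,0,-0.7,0,0,0,0,0,0,0,0]'|grep -E "pos|force"
```

```text
position: [0.6276, -0.2339, -0.0073]
wrist_force: [-0.4, -0.7, 1.2]
position: [0.6276, -0.234, -0.0074]
wrist_force: [-2.7, 0.4, 5.7]
```

Contact confirmed (5.7 N). Release, retreat and go above the objective.

```bash
python3 -m jog '[0,0,0,0,0,0,0.5,0,0,0,0,0,0,0.7,0,0,0,0,0,0,1,0,0,0,0,0,0,1,0,0,0,0,0,30,1,0,0,0,0,0,45,1,0,0,0,-40.5,-13.3,0,1,0,0,0,-40.5,-13.3,0,1,0,0,0,-40.5,-13.3,0,1,0,0,0,-40.5,-13.3,0,1,0,0,0,-40.5,-13.3,0,1,0,0,0,-40.5,-13.5,0,1,0,0,0,0,0,0,1,0,0,0,0,0,0,1]';python3 - <<'E'
from h import *
m,im=shot('wrist','w9.png'); o=readout.get_obs();print(o['position'],px(m,[.3845,-.314,.048]),px(m,[.3845,-.314,0]))
cv2.imwrite('pics/m9.png',im)
E
```

```text
time_s: 16.65
position: [0.3848, -0.3138, 0.0664]
ee_rot: [0.422, 0.906, 0.0, 0.001]
wrist_force: [1.3, -0.0, -0.9]
width: 0.0856
[ 0.38514183 -0.31363874  0.06636303] [316.60536226 218.95936396] [316.6979385  199.33623158]
```

View pics/m9.png

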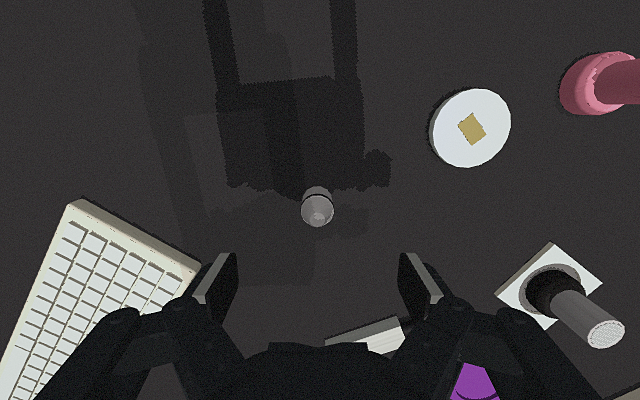

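The view shows the eyepiece upright in its recess at right. The objective spans rows 186–227 at column 317, where predicted. Grip it.

```bash
python3 -m jog '[0,0,0,0,0,-40,1,0,0,0,0,0,-35,1,0,0,0,0,0,-18,1,0,0,0,0,0,-7,1,0,0,0,0,0,0,0.4,0,0,0,0,0,0,0.2,0,0,0,0,0,0,0,0,0,0,0,0,0,0,0,0,0,0,0,0,0]' 40; python3 -m jog '[0,0,0,0,0,0,0]' | grep -E "pos|force|wid"
```

```text
time_s: 17.82
position: [0.3849, -0.3145, -0.0327]
ee_rot: [0.422, 0.907, -0.0, 0.001]
wrist_force: [-0.3, 0.6, 4.4]
width: 0.0267
position: [0.3849, -0.3145, -0.0327]
wrist_force: [-0.1, 0.8, 5.6]
width: 0.0268
```

```bash
python3 -m jog '[0,0,0,0,0,20,0,0,0,0,0,0,40,0,0,0,0,0,0,40,0,0,0,0,-3,56,0,0,0,0,0,-3,56,0,0,0,0,0,-3,56,0,0,0,0,0,-3,56,0,0,0,0,0,-3,56,0,0,0,0,0,-3,56,0,0,0,0,0,-3,56,0,0,0,0,0,-3,56,0,0,0,0,0,-3,56,0,0,0,0,0,-3,56,0,0,0,0,0,-3.5,56,0,0,0,0,0,0,0,0,0,0,0,0,0,0,0,0]';python3 - <<'E'
from h import *
m,im=shot('wrist','w10.png'); o=readout.get_obs();print(o['position'],px(m,[.351,.302,.006]))
cv2.imwrite('pics/m10.png',im)
E
```

```text
time_s: 19.95
position: [0.35, 0.3015, 0.0651]
ee_rot: [0.422, 0.907, -0.001, -0.0]
wrist_force: [-0.1, -0.4, -0.7]
width: 0.027
[0.35028055 0.30106035 0.06531658] [318.54429232 202.24971044]
```

View pics/m10.png

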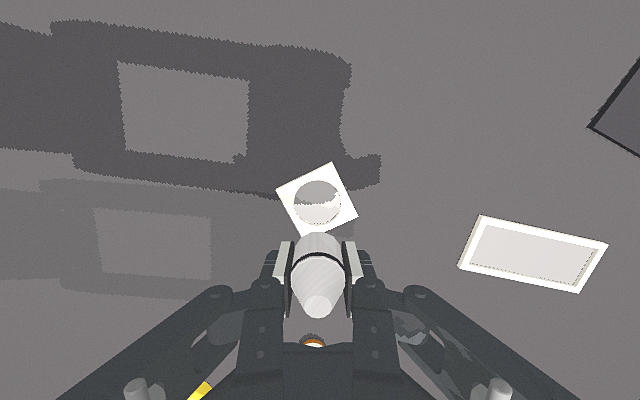

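The small rest's corners (276,189) and (358,216) put its centre at (317,202), as predicted. I'll lower the objective and measure the long rest from the same picture.

```bash
python3 - <<'E'
from h import *
m=camera_model('wrist'); im=cv2.imread('pics/w10.png'); r=lambda a:np.round(np.array(a)*1e3,1)
def rect(im,m,x,y,wd,h,z,t):
    sc=cv2.resize(im[y:y+h,x:x+wd],None,fx=6,fy=6,interpolation=2); k=(cv2.cvtColor(sc,6)>t).astype('u1')
    cs,_=cv2.findContours(k,0,1); c=max(cs,key=cv2.contourArea).reshape(-1,2)/6.+[x-.4,y-.4]
    P=np.array([w(m,*p,z) for p in c]).astype('f4'); P=cv2.boxPoints(cv2.minAreaRect(P*1000)); e=np.diff(P[:3],axis=0)
    print(np.round(P.mean(0),1),np.round(np.linalg.norm(e,axis=1),1),np.round(np.degrees(np.arctan2(e[:,1],e[:,0])),1))
rect(im,m,440,200,185,105,.006,195)
P=[w(m,*p,.006) for p in((479,214),(608,244),(579,293),(458,267))];print(r(P),r(np.mean(P,0)))
E
python3 -m jog '[0,0,0,0.5,0.8,-40,0,0,0,0,0,0,-35,0,0,0,0,0,0,-15,0,0,0,0,0,0,-4,0,0,0,0,0,0,0,0]'; python3 -m jog '[0,0,0,0,0,-1.5,0,0,0,0,0,0,0,0]'|grep -E "pos|force"
```

```text
[544.1 392.1] [ 58.4 133.1] [-62.8  27.2]
[[471.7 387.8]
 [589.6 447. ]
 [616.5 397.3]
 [499.5 338.3]] [544.3 392.6]
time_s: 20.62
position: [0.3523, 0.3033, -0.0268]
ee_rot: [0.422, 0.906, 0.001, 0.001]
wrist_force: [-0.2, 0.4, -0.8]
width: 0.0267
position: [0.3519, 0.3035, -0.0285]
wrist_force: [-0.1, -0.3, -0.8]
```

```bash
python3 -m jog '[0,0,0,-0.6,-1,-1.5,0,0,0,0,0,0,-0.5,0,0,0,0,0,0,0,0]'|grep -E "pos|force"; python3 -m jog '[0,0,0,0,0,-0.5,0,0,0,0,0,0,0,0]'|grep -E "pos|force"
```

```text
position: [0.3508, 0.3022, -0.0307]
wrist_force: [-2.2, -1.2, 3.8]
position: [0.3509, 0.3023, -0.0307]
wrist_force: [-2.9, -2.0, 7.3]
```

```bash
python3 -m jog '[0,0,0,0,0,0,0.5,0,0,0,0,0,0,0.7,0,0,0,0,0,0,1,0,0,0,0,0,0,1,0,0,0,0,0,40,1,0,0,0,0,0,60,1,0,0,0,40.5,-26,0,1,0,0,0,40.5,-26,0,1,0,0,0,40.5,-26,0,1,0,0,0,40.5,-26,0,1,0,0,0,40.5,-26,0,1,0,0,0,40.5,-26,0,1,0,0,0,40.5,-26,0,1,0,0,0,40.5,-26,0,1,0,0,0,0,0,0,1,0,0,0,0,0,0,1]';python3 - <<'E'
from h import *
m,im=shot('wrist','w11.png'); o=readout.get_obs();print(o['position'],px(m,[.6755,.094,.038]))
def fit(im,m,x,y,wd,h,z,mask):
    sc=cv2.resize(im[y:y+h,x:x+wd],None,fx=6,fy=6,interpolation=2); k=mask(sc).astype('u1')
    cs,_=cv2.findContours(k,0,1); c=max(cs,key=cv2.contourArea).reshape(-1,2)/6.+[x-.4,y-.4]
    P=np.array([w(m,*p,z) for p in c]).astype('f4'); P=cv2.boxPoints(cv2.minAreaRect(P*1000)); e=np.diff(P[:3],axis=0)
    print(np.round(P.mean(0),1),np.round(np.linalg.norm(e,axis=1),1),np.round(np.degrees(np.arctan2(e[:,1],e[:,0])),1))
# square rest in w8
Rc=np.array([[0,-.949507,-.313746],[1,0,0],[0,-.313746,.949507]]); q=R.from_quat([.422,.907,0,0]).as_matrix()
m8=dict(m); m8['origin']=np.array([.6257,-.2318,.0785])+q@[.08156,.0002,-.18059]; m8['attitude']=q@Rc
i8=cv2.imread('pics/w8.png')
fit(i8,m8,385,5,145,150,.006,lambda s:cv2.cvtColor(s,6)>150)
u,v=px(m,[.6755,.094,.038]).astype(int); a=cv2.resize(im[v-65:v+65,u-80:u+80],None,fx=4,fy=4,interpolation=2)
b=i8[0:150,380:530]; o=np.zeros((520,800,3),'u1'); o[:,:640]=a; o[:150,650:800]=b; cv2.imwrite('pics/m11.png',o); print(u,v)
E
```

```text
time_s: 23.5
position: [0.674, 0.0943, 0.0674]
ee_rot: [0.422, 0.907, -0.0, -0.001]
wrist_force: [-0.4, 0.3, 0.1]
width: 0.0855
[0.67377122 0.09482042 0.06782989] [318.32119923 215.33715063]
[650.8 -80.5] [69.  69.5] [-7.6 82.4]
318 215
```

View pics/m11.png

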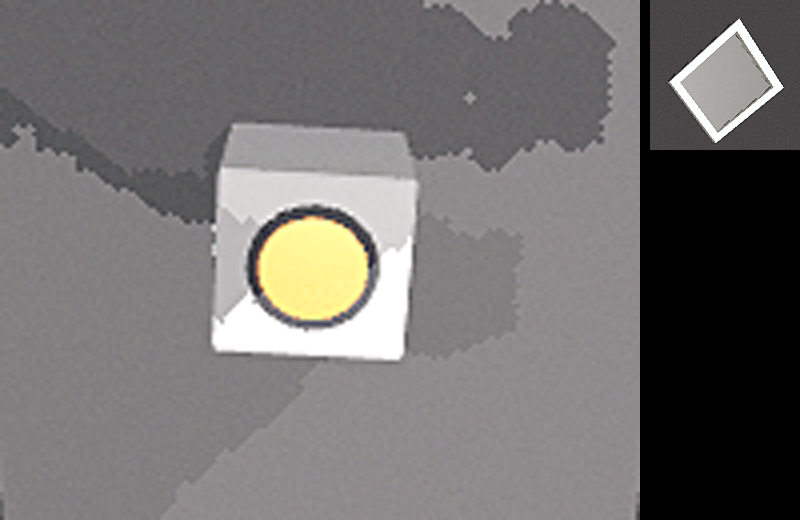

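The view shows the cube's top corners at crop (222,168),(417,182),(403,360),(213,350), with the window up. The square rest at (651,−80), sides at −7.6°, is confirmed.

Run:
```python
from h import *
m=camera_model('wrist')
P=np.array([w(m,238+x/4,150+y/4,.038) for x,y in((222,168),(417,182),(403,360),(213,350))])*1e3
e=np.roll(P,-1,0)-P; print(P.mean(0),np.linalg.norm(e,axis=1),np.degrees(np.arctan2(e[:,1],e[:,0])), readout.get_obs()['position'])
q=readout.get_obs()['ee_rot'];print('jaw',np.degrees(np.arctan2(*R.from_quat(q).as_matrix()[1::-1,1])))
```

```text
[675.07638738  92.35448279] [38.53318284 38.8988754  39.58107894 39.55457842] [  35.82232497  -52.59718823 -143.20705822  125.86673805] [0.67377122 0.09482042 0.06782989]
jaw 40.1110791721905
```

```bash
python3 -m jog '[0,0,-3.6,1.3,-1.8,0,1,0,0,0,0,0,-40,1,0,0,0,0,0,-38,1,0,0,0,0,0,-18,1,0,0,0,0,0,-6,1,0,0,0,0,0,0,1,0,0,0,0,0,0,0.6,0,0,0,0,0,0,0.5,0,0,0,0,0,0,0.2,0,0,0,0,0,0,0,0,0,0,0,0,0,0,0,0,0,0,0,0,0]' 40; python3 -m jog '[0,0,0,0,0,0,0]' | grep -E "pos|force|wid"
```

```text
time_s: 25.05
position: [0.6769, 0.0922, -0.0326]
ee_rot: [0.45, 0.893, 0.001, 0.001]
wrist_force: [-0.2, -0.5, 5.6]
width: 0.0394
position: [0.6769, 0.0922, -0.0326]
wrist_force: [0.5, -0.1, 5.1]
width: 0.0394
```

```bash
python3 -m jog '[0,0,0,0,0,15,0,0,0,0,0,0,30,0,0,0,-8.84,-5.1,-34.5,0,0,0,0,-8.84,-5.1,-34.5,0,0,0,0,-8.84,-5.1,-34.5,0,0,0,0,-8.84,-5.1,-34.5,0,0,0,0,-8.84,-5,-34.5,0,0,0,0,0,0,0,0,0,0,0,0,0,0,0,0,0,0,0,0,0,0,0]';python3 - <<'E'
from h import *
o=readout.get_obs();print(o['position'],'jaw',np.degrees(np.arctan2(*R.from_quat(o['ee_rot']).as_matrix()[1::-1,1])))
E
```

```text
time_s: 26.42
position: [0.6506, -0.0789, 0.011]
ee_rot: [0.752, 0.659, 0.0, -0.0]
wrist_force: [0.1, 1.1, -2.4]
width: 0.0397
[ 0.65058991 -0.07889952  0.01103478] jaw -7.612938818217989
```

```bash
python3 -m jog '[0,0,0,0.3,-2.6,-25,0,0,0,0,0,0,-11,0,0,0,0,0,0,-3,0,0,0,0,0,0,-1,0,0,0,0,0,0,0,0]'|grep -E "pos|force"; python3 -m jog '[0,0,0,0,0,-1,0,0,0,0,0,0,0,0]'|grep -E "pos|force"
```

```text
position: [0.6515, -0.0828, -0.028]
wrist_force: [-0.0, 0.6, -1.0]
position: [0.651, -0.0829, -0.0296]
wrist_force: [0.3, 0.1, -1.4]
```

```bash
python3 -m jog '[0,0,0,0,1,-1,0,0,0,0,0,0,0,0]'|grep -E "pos|force"; python3 -m jog '[0,0,0,0,0,-0.5,0,0,0,0,0,0,0,0]'|grep -E "pos|force"
```

```text
position: [0.6511, -0.0819, -0.0306]
wrist_force: [-0.5, 0.0, -0.6]
position: [0.6511, -0.0818, -0.0306]
wrist_force: [-1.1, 0.2, 3.6]
```

Contact (3.6 N). Release and go above the slider.

```bash
python3 -m jog '[0,0,0,0,0,0,0.55,0,0,0,0,0,0,0.75,0,0,0,0,0,0,1,0,0,0,0,0,0,1,0,0,0,0,0,40,1,0,0,0,0,0,60,1,0,0,-2.7,-17,-44.6,0,1,0,0,-2.7,-17,-44.6,0,1,0,0,-2.7,-17,-44.6,0,1,0,0,-2.7,-17,-44.6,0,1,0,0,-2.7,-17,-44.6,0,1,0,0,-2.7,-17,-44.6,0,1,0,0,-2.6,-17,-44.6,0,1,0,0,0,0,0,0,1,0,0,0,0,0,0,1]';python3 - <<'E'
from h import *
m,im=shot('wrist','w12.png'); o=readout.get_obs();print(o['position'],'jaw',np.degrees(np.arctan2(*R.from_quat(o['ee_rot']).as_matrix()[1::-1,1])))
u,v=px(m,[.5284,-.4014,.016]).astype(int);print(u,v)
x,y=u-75,v-75
for t in(140,170):
    sc=cv2.resize(im[y:y+150,x:x+150],None,fx=6,fy=6,interpolation=2); k=(cv2.cvtColor(sc,6)>t).astype('u1')
    cs,_=cv2.findContours(k,0,1); c=max(cs,key=cv2.contourArea).reshape(-1,2)/6.+[x-.4,y-.4]
    P=np.array([w(m,*p,.016) for p in c]).astype('f4'); P=cv2.boxPoints(cv2.minAreaRect(P*1000)); e=np.diff(P[:3],axis=0)
    print(np.round(P.mean(0),1),np.round(np.linalg.norm(e,axis=1),1),np.round(np.degrees(np.arctan2(e[:,1],e[:,0])),1))
cv2.imwrite('pics/m12.png',im)
E
```

```text
time_s: 29.68
position: [0.5319, -0.3937, 0.0684]
ee_rot: [0.851, 0.526, 0.0, -0.0]
wrist_force: [0.4, 0.3, -0.2]
width: 0.0857
[ 0.53221576 -0.39310383  0.06848017] jaw -26.47378799325647
318 213
[ 528.7 -402.1] [28.6 86.9] [-26.5  63.5]
[ 528.7 -402.1] [28.1 86.6] [-26.5  63.5]
```

Fit: bar centre (528.7,−402.1), long axis 63.5°, so the origin is at (532.3,−395). Grip it low.

```bash
python3 -m jog '[0,0,0,0,-1.9,-40,1,0,0,0,0,0,-40,1,0,0,0,0,0,-16,1,0,0,0,0,0,-6,1,0,0,0,0,0,-2.5,1,0,0,0,0,0,0,1,0,0,0,0,0,0,0.5,0,0,0,0,0,0,0.3,0,0,0,0,0,0,0.1,0,0,0,0,0,0,0,0,0,0,0,0,0,0,0,0,0,0,0,0,0]' 50; python3 -m jog '[0,0,0,0,0,10,0,0,0,0,0,0,0,0]' | grep -E "pos|force|wid"
```

```text
time_s: 31.22
position: [0.5322, -0.3962, -0.0354]
ee_rot: [0.85, 0.526, 0.0, 0.001]
wrist_force: [0.6, 0.7, 3.3]
width: 0.0267
position: [0.5321, -0.3961, -0.0252]
wrist_force: [0.7, -0.5, -0.1]
width: 0.0263
```

```bash
python3 -m jog '[0,0,0,0,0,40,0,0,0,0,0,0,45,0,0,0,-2.6,0.9,56.4,0,0,0,0,-2.6,0.9,56.4,0,0,0,0,-2.6,0.9,56.4,0,0,0,0,-2.6,0.9,56.4,0,0,0,0,-2.6,0.9,56.4,0,0,0,0,-2.6,0.9,56.4,0,0,0,0,-2.6,0.9,56.4,0,0,0,0,-2.6,0.9,56.4,0,0,0,0,-2.6,0.9,56.4,0,0,0,0,-2.6,0.9,56.4,0,0,0,0,-2.6,0.9,56.4,0,0,0,0,-2.6,0.9,56.4,0,0,0,0,-2.6,0.9,56.4,0,0,0,0,-2.5,0.9,56,0,0,0,0,0,0,0,0,0,0,0,0,0,0,0,0]';python3 - <<'E'
from h import *
m,im=shot('wrist','w13.png'); o=readout.get_obs();print(o['position'],'jaw',np.degrees(np.arctan2(*R.from_quat(o['ee_rot']).as_matrix()[1::-1,1])))
print(px(m,[.5444,.393,.006]))
E
```

```text
time_s: 33.72
position: [0.544, 0.3929, 0.0583]
ee_rot: [0.972, 0.235, -0.001, 0.001]
wrist_force: [-0.5, 0.2, -0.4]
width: 0.0266
[0.54428315 0.39222255 0.05859413] jaw -62.84999036075739
[318.60292386 202.90095208]
```

```bash
python3 -m jog '[0,0,0,-0.3,0.4,-40,0,0,0,0,0,0,-35,0,0,0,0,0,0,-10,0,0,0,0,0,0,-3,0,0,0,0,0,0,-1,0,0,0,0,0,0,0,0]'|grep -E "pos|force"; python3 -m jog '[0,0,0,0,0,-1,0,0,0,0,0,0,0,0]'|grep -E "pos|force"
```

```text
position: [0.5453, 0.3943, -0.0279]
wrist_force: [0.2, 0.4, -0.4]
position: [0.5443, 0.3938, -0.0305]
wrist_force: [0.8, 0.8, -1.7]
```

```bash
python3 -m jog '[0,0,0,0,-0.5,-2,0,0,0,0,0,0,0,0]'|grep -E "pos|force"; python3 -m jog '[0,0,0,0,0,-0.8,0,0,0,0,0,0,0,0]'|grep -E "pos|force"
```

```text
position: [0.5439, 0.393, -0.0332]
wrist_force: [0.1, 0.7, -1.3]
position: [0.5441, 0.3931, -0.0334]
wrist_force: [-1.8, -0.0, 0.6]
```

```bash
python3 -m jog '[0,0,0,0,0,-0.4,0,0,0,0,0,0,0,0]'|grep -E "pos|force"; python3 -m jog '[0,0,0,0,0,0,0.45,0,0,0,0,0,0,0.6,0,0,0,0,0,0.5,0.8,0,0,0,0,0,1,1,0,0,0,0,0,20,1,0,0,0,0,0,50,1,0,0,0,0,0,50,1,0,0,0,-60,10,0,1,0,0,0,-60,10,0,1,0,0,0,-60,10,0,1,0,0,0,-50,10,0,1,0,0,0,0,0,0,1]'
python3 - <<'E'
from h import *
t,it=shot('top','tf.png'); s,i2=shot('scene','sf.png'); m,iw=shot('wrist','wf.png')
def g(u,v,im,r=22,k=6): return cv2.resize(im[v-r:v+r,u-r:u+r],(266,266),interpolation=2)
row1=cv2.hconcat([g(411,154,it),g(178,271,it),g(346,143,it)]); row2=cv2.hconcat([g(142,186,it,32),cv2.resize(i2[110:280,130:510],(532,266),interpolation=2)])
cv2.imwrite('pics/mf.png',cv2.vconcat([row1,row2]))
E
```

```text
position: [0.5441, 0.3931, -0.0334]
wrist_force: [-3.5, -1.0, 4.6]
time_s: 37.02
position: [0.3108, 0.4353, 0.0892]
ee_rot: [0.971, 0.237, 0.001, -0.002]
wrist_force: [0.3, -0.7, 1.2]
width: 0.0855
```

View pics/mf.png

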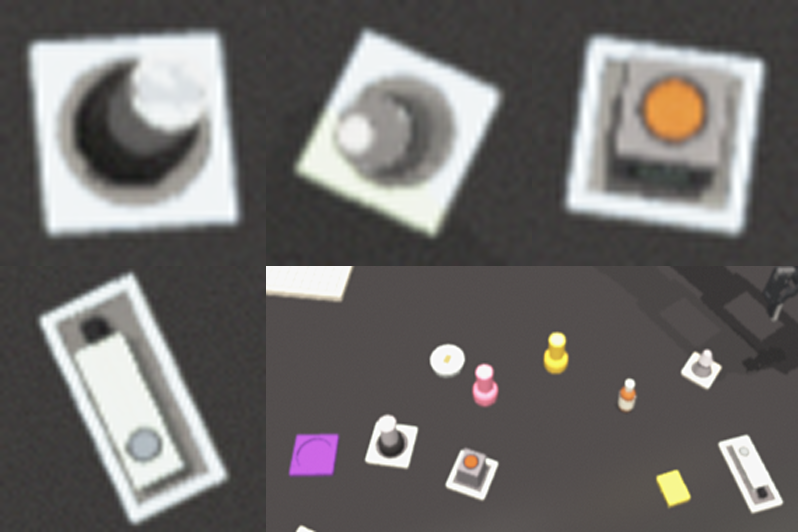

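All four parts are upright in their matching recesses: cube square to its recess, slider inside the long one, dish and bottle where they were. Handing in.

Run:
```python
from h import *
a=cv2.imread('pics/top0.png').astype(int);b=cv2.imread('pics/tf.png').astype(int)
for n,(u,v) in dict(dish=(391,232),bottle=(236,222)).items(): print(n,abs(a-b)[v-18:v+18,u-18:u+18].mean())
print(env.sign_off())
```

```text
dish 1.433127572016461
bottle 2.2618312757201644
the job is handed in; nothing more can be done
None
```

I put all four parts away in the order asked and handed the job in at about 37 s: eyepiece, objective, filter cube, then slider. Each was lowered until the wrist sensor felt the felt (about 4–7 N), then released.

- **First grasp missed:** the fingers closed above the eyepiece without moving it. A light touch on clear bench showed the real fingertips are about 37.6 mm behind the reported TCP. I corrected every later move for this.
- **Final check:** the last top and scene pictures show each part upright inside its matching recess. The cube is square to its recess and the slider lies fully inside the long one.
- **Left alone:** the dish and bottle show no change between the first and last top pictures. The purple rest and the eyepiece look-alikes were not touched.
- **Disagreement:** the scene camera read positions about 5–6 mm further out in x than the top and wrist cameras. Those two agreed to about 3 mm, so I used them.

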